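# Register a landmark on the spine model

### The job

Register the green landmark of the spine model: with the closed fingertips touch the green stud lightly from above, so that it gives a little, and keep touching it for a good second, then come off it and press the white button on the handset fully down to record the point, and withdraw clear of everything. Leave the yellow and blue studs, the red button and the other things alone, and do not grasp, lift or shift the spine model or the handset.

Things in the scene. Friction and masses are not known exactly. Their poses are not given: they have to be found in the camera images.
- spine: Loose bone-coloured model of five lumbar vertebrae on a white board 224 x 56 x 8 mm, 0.7 kg, lying on the metal case, turned any way. Origin: centre of the board's underside; x along the spine to the green stud, z up. Ridges on top, 75 mm up, every 38 mm; three carry black collars (26 mm across, top 83 mm up) with studs: blue x=-76, yellow 0, green +76 mm. Delicate: finger pushes over 15 N fail.
- tray: Fixed grey perforated metal case with blue corners, 270 x 420 x 50 mm, on which the spine model, the jar and the loose vertebra lie. Origin: centre of its underside, z up, top face 50 mm above the table.
- stud_green_top (a point): Centre of the top face of the green stud, the one to touch: a round flat-topped button 22 mm across that stands 12 mm proud of its collar and 95 mm above the spine's origin (about 145 mm above the table). Its z axis points up, out of the part.
- stud_green (a joint): Travel of the green stud in m. Reads 0 at rest and grows as the stud is pushed down into its collar, bottoming at 0.008 (8 mm); linear spring of 0.7 N per mm (5.6 N at the bottom), no click, springs back by itself. 2 to 5 mm is a good light touch.
- stud_yellow_top (a point): Centre of the top face of the yellow stud (same shape as the green), in the middle of the spine, 76 mm from the green one; to be left alone.
- stud_yellow (a joint): Travel of the yellow stud in m. Reads 0 at rest and grows as the stud is pushed down into its collar, bottoming at 0.008 (8 mm); linear spring of 0.7 N per mm (5.6 N at the bottom), no click, springs back by itself.
- stud_blue_top (a point): Centre of the top face of the blue stud (same shape as the green), at the far end of the spine, 152 mm from the green one; to be left alone.
- stud_blue (a joint): Travel of the blue stud in m. Reads 0 at rest and grows as the stud is pushed down into its collar, bottoming at 0.008 (8 mm); linear spring of 0.7 N per mm (5.6 N at the bottom), no click, springs back by itself.
- handset_mid (a point): Centre of the loose slate-grey handset, a flat box 140 x 84 x 36 mm, 0.6 kg, lying on the table; origin half-way up (18 mm above the table); x along its length towards the white button, z up. May be turned any way round. Dark display strip in the middle, white button near one end and red near the other.
- key_white_top (a point): Centre of the top face of the white round button on the handset, 30 mm across, 8 mm proud of its 38 mm black bezel, its top 47 mm above the table, 38 mm from the handset's centre. Its z axis points up, out of the part.
- key_white (a joint): Travel of the white button in m. Reads 0 at rest and grows as it is pushed down, fully down at 0.006 (6 mm); linear spring of 0.8 N per mm (4.8 N fully down), no click, springs back by itself.
- key_red_top (a point): Centre of the top face of the red button (same shape), 76 mm from the white one; to be left alone.
- key_red (a joint): Travel of the red button in m. Reads 0 at rest and grows as it is pushed down, fully down at 0.006 (6 mm); linear spring of 0.8 N per mm (4.8 N fully down), no click, springs back by itself.
- jar_mid (a point): Bystander: small clear jar with an orange cap, 40 mm across, 55 mm high, standing on the case; point at its centre, half-way up.
- vertebra_mid (a point): Bystander: single loose bone-coloured vertebra, about 70 x 78 x 26 mm, lying on the case; point at the centre of its round body.
- driver_grip (a point): Bystander: blue-handled screwdriver, 180 mm long, lying on the table beyond the handset; point at the middle of its handle.
- cup_mid (a point): Bystander: open steel cup, 60 mm across the rim, 55 mm high, standing on the table between the robot and the handset; point on its axis half-way up.
Mind the look-alikes: they are no part of the job. There is more than one size of the spine; the one meant has the size given above.

How it is judged (in metres and radians):
On the way, in this order (a step that is already met when the one before it is completed fails the run):
1. the fingers touch the green stud so that it gives at least 0.8 mm, for 0.7 s on end (value of joint stud_green above 0.0008 m and contact force between the fingers and spine above 0.2 N), for 0.7 s.
2. the green stud is let go and then the white button is pressed at least 4 mm down (value of joint key_white above 0.004 m and value of joint stud_green below 0.0008 m), for 0.05 s.
At the end, for the whole second after the job is handed in: All studs and buttons have sprung back (within 0.8 mm of rest); the spine model lies flat within 12 mm and the handset flat within 15 mm of where they were, at rest; every bystander is within 15 mm of its start (value of joint each of stud_green, stud_yellow, stud_blue, key_white, key_red below 0.0008 m and distance of spine from where it was at the start of the episode below 0.012 m and distance of each of handset_mid, jar_mid, vertebra_mid, driver_grip, cup_mid from where it was at the start of the episode below 0.015 m and angle between each of spine, handset_mid's own z axis and vertical below 0.1 rad and linear speed of spine below 0.02 m/s); the robot touches nothing.
It fails at once if the spine model is pushed with more than 15 N (contact force between any of the fingers, the arm and spine above 15 N).
It fails at once if the yellow or blue stud or the red button is touched (gives more than 0.8 mm) (value of joint any of stud_yellow, stud_blue, key_red above 0.0008 m).
It fails at once if the spine model is shifted or lifted by more than 12 mm or the handset by more than 15 mm (distance of spine from where it was at the start of the episode above 0.012 m or distance of handset_mid from where it was at the start of the episode above 0.015 m).
It fails at once if a bystander is moved by more than 15 mm (distance of any of jar_mid, vertebra_mid, driver_grip, cup_mid from where it was at the start of the episode above 0.015 m).
It also fails if it takes over 45 s, if anything falls off the work surface, if the arm or the gripper's body presses on something with over 40 N, if the wrist force passes 120 N, or if a joint passes its speed limit or range.

### The arm

A 6-joint arm with a two-finger parallel gripper is mounted at the origin on the work surface. World frame = base frame: x ahead of the robot, y to its left, z up, the work surface at z = 0. Lengths are in m, angles in degrees, forces in N, time in s.
With the tool pointing down it reaches from about 0.3 to 0.75 m from the base axis. Payload 8.5 kg.
Tool frame: the origin (TCP) lies midway between the tips of the shut fingers; the grasp point (between the pads) lies 19 mm behind it (env.tcp_to_grasp is the z of the grasp point in the tool frame, in m); z points along the fingers, y is the line along which they close (so a half turn about z gives the same grasp; the last joint's range is limited). The gripper opens to 85 mm and grips with 20 to 120 N. Pads are 22 mm wide; open, the fingers measure 114 mm over their backs; the gripper's body (76 mm by 85 mm) begins 54 mm behind the grasp point. The pads swing forward as they close: fully open they stand 13 mm farther back than shut.
Start: joints at [62.951, 21.807, 74.336, -0, 83.858, -12.336], TCP at [0.14, 0.532, 0.231] pointing down, gripper open.
Joint ranges: [-178.18, 178.18], [-50.72, 133.34], [12.68, 142.11], [-81.47, 261.47], [9.98, 163.14], [-165.26, 165.26]. Speed limits (degrees/s): [136.94, 136.94, 180, 180, 180, 180].

### API

Orientations are given as a 3x3 rotation matrix whose columns are the frame's x, y, z axes.
In Python, from rig import env, imaging, job, models gives the robot as it stands. The module is installed in compiled form; this text tells all that it offers.
- The arm moves only by the tool jog_arm, never from a script. Its argument "plan" is text: rows parted by semicolons, each of 7 numbers parted by spaces: the turn, a rotation vector about the tool's x, y, z in degrees, then the shift along the tool's x, y, z in cm, then the closure in counts, from 0 (fully open) to 255 (shut). In form: rx ry rz x y z claw; .... A call has 1 to 10 rows; each row shifts and turns the commanded pose from where the row before left it, along the tool's axes as they then stand; what a row does not reach is not made up. A row lasts 1/12 s, in which the tool goes at most 41.7 mm and 7.16 degrees, less where a joint would pass 70% of its speed; a pose out of reach is approached as far as the arm can. A call with a gripper value outside its range is refused whole. The fingers move at their own pace and stop on an object; "grip_force" is the grip in N (left out, the last holds). Time passes only in rows, so rows that do not move let the fingers close. It gives the time, the measured TCP pose, the force, the opening and the grip force at its end, in the units of the state.
- env.observe(): the state, without advancing time (a new reading comes with each control period).
- imaging.get_image(name): name is "scene" or "top"; returns a dict with "pixels" (384x512x3 uint8, red, green, blue), "depth" (384x512 float32, m along the optical axis (not along the pixel's ray), 0 where there is no reading), "fov_y" (degrees; the focal length in pixels is half the picture's height over the tangent of half this angle, whatever the lens; pixels are square), "cx", "cy" (the principal point, pixels), "world_from_camera" (4x4, takes a point from camera to world coordinates). Camera axes: x right, y down, z forward; pixel columns grow to the right and rows downward; lengths in m; the calibration is good to about 2 mm. A picture is of the moment at which its call begins.
- job.close_job(): hands the job in; it is judged then, once.
Trained networks look in the newest picture that a camera, given by its name, has taken for a name from the list of things; names that differ only in an ending like _2 or _b are one class to them, and where a whole thing is asked for, a point or a joint stands for the part that bears it (a point fixed in the world has none). Each returns a list of dicts, best first, with "confidence" (0 to 1); they miss things now and then, are a little off and sometimes report something else, mostly with a low value. They report only what shows in the picture. A call takes as long as a camera call. They do not tell look-alikes from the thing itself.
- models.outline_of(camera, query): "region" (384x512 bool, what is visible of it) and "bbox" ([centre column, centre row, width, height] in pixels, round what is visible of it).
- models.tip_of(camera, query): "at" ([column, row] in pixels: a listed point, or the origin of a listed thing).
The state is a dict: "time_s": time; "q": joint angles; "qvel": joint speeds; "joint_efforts": joint torques, N m; "position": TCP position; "tool_rot": TCP orientation; "ft_force": force on the tool from outside, world axes, zero at the start; "wrist_torque": the same for the moment, N m; "grip_width": finger opening in m; "gripper_force": force on a finger pad.
Only numpy, scipy, OpenCV 4.12 (cv2) and the standard library are available. Lean on these libraries where they do the work, as an engineer would, in place of code of your own. Each camera call takes 0.05 s, during which the arm holds its last target. There are 200 camera calls.

## Working session

There is one attempt and no reset: what is moved stays moved. The work goes in short steps, Python scripts to look and compute and a tool call to move; the robot and the scene stay as the last step left them, time stands still between calls to the robot, and variables do not carry over. Pictures are saved under pics/ and viewed, at most 10 in all, crops included, and the job is handed in when it is done.

Besides the shell and the picture viewer there is one more tool, called after "Call:" as name(argument=value, ...) on one line, values as JSON. jog_arm: Moves the arm, as the interface text tells. Its arguments: {"type":"object","properties":{"plan":{"type":"string"},"grip_force":{"type":"number"}},"required":["plan"]}

```bash
mkdir -p pics
cat > h.py <<'E'
import numpy as np, cv2
from rig import env, imaging, job, models
def xyz(im,u,v,z=None):
    f=im["pixels"].shape[0]/2/np.tan(np.radians(im["fov_y"])/2)
    T=np.array(im["world_from_camera"]); r=np.array([(u-im["cx"])/f,(v-im["cy"])/f,1.])
    if z is None: 
        d=np.median(im["depth"][int(v)-1:int(v)+2,int(u)-1:int(u)+2]); 
    else: d=(z-T[2,3])/(T[:3,:3]@r)[2]
    return T[:3,:3]@(r*d)+T[:3,3]
E
python3 - <<'E'
from h import *
s=env.observe();print(s["time_s"],s["position"],s["tool_rot"])
out=[]
for c in("scene","top"):
    im=imaging.get_image(c);cv2.imwrite(f"pics/{c}0.png",im["pixels"][:,:,::-1])
    print(c,im["fov_y"],np.array(im["world_from_camera"])[:3,3])
    for q in("stud_green_top","stud_yellow_top","stud_blue_top","spine","key_white_top","key_red_top","handset_mid","cup_mid","jar_mid","driver_grip","vertebra_mid"):
        for r in models.tip_of(c,q)[:3]:
            u,v=r["at"]; print(q,round(r["confidence"],2),np.round([u,v]),np.round(xyz(im,u,v),3))
E
```

```text
0.0 [0.1395459  0.53167783 0.23069757] [[-9.67219164e-01  2.53942177e-01 -6.77317778e-04]
 [ 2.53942890e-01  9.67218266e-01 -1.35476574e-03]
 [ 3.11081964e-04 -1.48235542e-03 -9.99998853e-01]]
scene 48.628996931078 [1.26116103 0.30261215 1.10962178]
stud_green_top 0.51 [287. 234.] [0.646 0.133 0.141]
stud_yellow_top 0.39 [288. 208.] [0.565 0.101 0.147]
stud_blue_top 0.54 [288. 188.] [0.501 0.075 0.147]
spine 0.94 [280. 226.] [0.61  0.1   0.112]
spine 0.77 [325. 184.] [0.32  0.149 0.009]
key_white_top 0.39 [164. 166.] [ 0.519 -0.357  0.049]
key_red_top 0.39 [177. 175.] [ 0.527 -0.303  0.039]
handset_mid 0.71 [176. 177.] [ 0.532 -0.302  0.037]
cup_mid 0.71 [195. 142.] [ 0.362 -0.329  0.038]
jar_mid 0.49 [347. 268.] [0.652 0.31  0.109]
driver_grip 0.57 [161. 227.] [ 0.718 -0.244  0.027]
vertebra_mid 0.62 [353. 229.] [0.505 0.287 0.079]
top 43.375986040032785 [ 0.3175314  -0.02458581  1.48942993]
stud_green_top 0.51 [220. 271.] [0.313 0.111 0.03 ]
stud_green_top 0.48 [214. 154.] [0.65  0.118 0.124]
stud_yellow_top 0.47 [209. 273.] [0.307 0.141 0.035]
stud_blue_top 0.58 [188. 269.] [0.32  0.202 0.059]
stud_blue_top 0.47 [228. 202.] [0.504 0.075 0.143]
stud_blue_top 0.27 [219. 180.] [0.569 0.1   0.143]
spine 0.78 [222. 186.] [0.558 0.094 0.11 ]
spine 0.63 [208. 270.] [0.316 0.143 0.047]
spine 0.49 [337. 143.] [ 0.702 -0.257  0.023]
key_white_top 0.51 [371. 199.] [ 0.52  -0.346  0.047]
key_white_top 0.3 [347. 188.] [ 0.556 -0.277  0.047]
key_red_top 0.55 [348. 187.] [ 0.558 -0.281  0.047]
handset_mid 0.89 [359. 194.] [ 0.539 -0.315  0.037]
handset_mid 0.64 [154. 207.] [0.503 0.3   0.077]
driver_grip 0.71 [371. 199.] [ 0.521 -0.349  0.045]
driver_grip 0.55 [337. 142.] [ 0.707 -0.256  0.022]
vertebra_mid 0.47 [159. 208.] [0.501 0.287 0.073]
vertebra_mid 0.38 [205. 183.] [0.577 0.153 0.049]
```

Run:
```python
import cv2,numpy as np
a=cv2.imread("pics/scene0.png")[120:300,130:400];b=cv2.imread("pics/top0.png")[110:300,130:400]
cv2.imwrite("pics/a1.png",np.vstack([cv2.resize(a,None,fx=1.6,fy=1.6,interpolation=2),cv2.resize(b,None,fx=1.6,fy=1.6,interpolation=2)]))
```

```text
(no output)
```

View pics/a1.png

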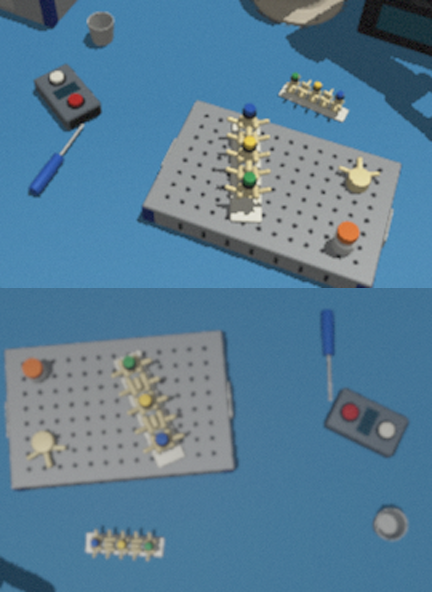

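View pics/top0.png

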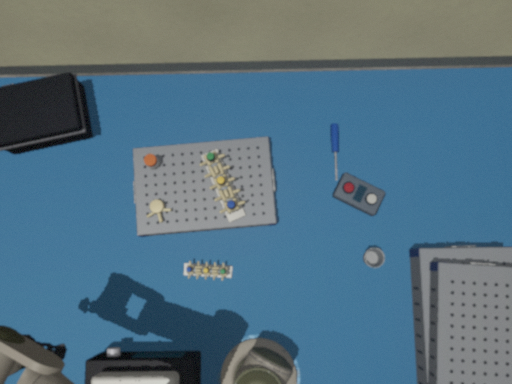

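Candidates for the green stud are the one on the big spine on the case (top 210,156; scene 287,232) and the one on the small look-alike on the table (top 223,271; scene 314,168). The 224 mm spine on the case is the one meant. The white button is the one away from the screwdriver (top 371,199; scene 165,168). I'll refine both by colour and check in a close crop.

Run:
```python
from h import *
G={"scene":dict(g=(287,232),y=(287,209),b=(287,189),w=(165,168),r=(177,183)),"top":dict(g=(210,156),y=(221,181),b=(231,204),w=(371,199),r=(348,187))}
tiles=[]
for c in G:
    im=imaging.get_image(c);p=im["pixels"];hsv=cv2.cvtColor(p,cv2.COLOR_RGB2HSV).astype(int)
    H,S,V=hsv[...,0],hsv[...,1],hsv[...,2]
    M=dict(g=(abs(H-65)<22)&(S>110),y=(abs(H-25)<6)&(S>170),b=(abs(H-115)<9)&(S>150),w=(S<60)&(V>140),r=((H<8)|(H>172))&(S>130))
    for k,(u,v) in G[c].items():
        m=np.zeros(p.shape[:2],bool);m[v-8:v+9,u-8:u+9]=M[k][v-8:v+9,u-8:u+9]
        zt=.145 if k in"gyb" else .047
        vv,uu=np.nonzero(m)
        P=np.array([xyz(im,a,b) for a,b in zip(uu,vv)]); 
        t=abs(P[:,2]-zt)<.006
        print(c,k,len(uu),t.sum(),"px",uu.mean().round(1),vv.mean().round(1),"plane",xyz(im,uu[t].mean(),vv[t].mean(),zt).round(4),"depthmed",np.median(P[t],0).round(4), "bboxmid", xyz(im,(uu[t].min()+uu[t].max())/2,(vv[t].min()+vv[t].max())/2,zt).round(4))
        if k in"gw": tiles.append(cv2.resize(p[v-20:v+20,u-20:u+20,::-1],(280,280),interpolation=cv2.INTER_NEAREST))
cv2.imwrite("pics/t.png",np.vstack([np.hstack(tiles[:2]),np.hstack(tiles[2:])]))
```

```text
scene g 48 43 px 285.4 231.5 plane [0.6403 0.1256 0.145 ] depthmed [0.6415 0.1253 0.1473] bboxmid [0.6396 0.1259 0.145 ]Traceback (most recent call last):
  File "<stdin>", line 13, in <module>
IndexError: too many indices for array: array is 1-dimensional, but 2 were indexed
```

```bash
cat > m.py <<'E'
from h import *
import sys
G={"scene":dict(g=(286,232),y=(286,209),b=(286,189),w=(165,168),r=(177,183)),"top":dict(g=(210,156),y=(221,181),b=(231,204),w=(371,199),r=(348,187))}
def run(name,skip=""):
  tiles=[]
  for c in G:
    im=imaging.get_image(c);p=im["pixels"];hsv=cv2.cvtColor(p,cv2.COLOR_RGB2HSV).astype(int)
    H,S,V=hsv[...,0],hsv[...,1],hsv[...,2]
    M=dict(g=(abs(H-65)<22)&(S>110),y=(abs(H-25)<8)&(S>145),b=(abs(H-115)<9)&(S>150),w=(S<60)&(V>140),r=((H<8)|(H>172))&(S>130))
    for k,(u,v) in G[c].items():
        zt=.145 if k in"gyb" else .047
        m=np.zeros(p.shape[:2],bool);m[v-8:v+9,u-8:u+9]=M[k][v-8:v+9,u-8:u+9]
        vv,uu=np.nonzero(m)
        if k in"gw": tiles.append(cv2.resize(p[v-20:v+20,u-20:u+20,::-1],(280,280),interpolation=cv2.INTER_NEAREST))
        P=np.array([xyz(im,a,b) for a,b in zip(uu,vv)]).reshape(-1,3) 
        t=abs(P[:,2]-zt)<.006
        if t.sum()<5: print(c,k,len(uu),"few", hsv[v,u]); continue
        print(c,k,len(uu),t.sum(),"px",uu.mean().round(1),vv.mean().round(1),"plane",xyz(im,uu[t].mean(),vv[t].mean(),zt).round(4),"depthmed",np.median(P[t],0).round(4))
  cv2.imwrite(name,np.vstack([np.hstack(tiles[:2]),np.hstack(tiles[2:])]))
E
python3 -c "from m import *; run('pics/t.png')"
```

```text
scene g 50 42 px 285.4 231.6 plane [0.6402 0.1256 0.145 ] depthmed [0.6419 0.1259 0.148 ]
scene y 44 42 px 285.3 208.9 plane [0.5705 0.0965 0.145 ] depthmed [0.5713 0.0966 0.147 ]
scene b 44 39 px 285.7 187.9 plane [0.4998 0.0674 0.145 ] depthmed [0.5014 0.0686 0.1473]
scene w 52 52 px 164.9 167.2 plane [ 0.5189 -0.3529  0.047 ] depthmed [ 0.5208 -0.3512  0.0502]
scene r 60 60 px 176.9 182.4 plane [ 0.5578 -0.282   0.047 ] depthmed [ 0.5599 -0.2806  0.0494]
top g 16 15 px 210.2 155.7 plane [0.6393 0.126  0.145 ] depthmed [0.639  0.1264 0.1438]
top y 0 few [ 24 124 198]
top b 1 few [110 144 158]
top w 67 66 px 371.3 198.2 plane [ 0.5231 -0.3485  0.047 ] depthmed [ 0.5239 -0.3482  0.0452]
top r 68 65 px 348.4 187.1 plane [ 0.5585 -0.2808  0.047 ] depthmed [ 0.5586 -0.2805  0.0459]
```

View pics/t.png

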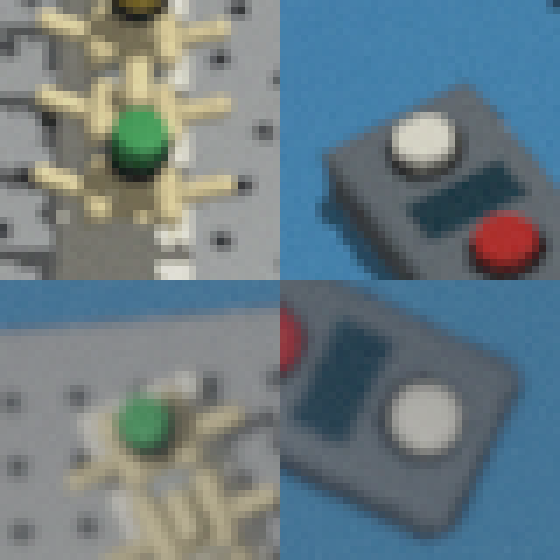

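The crops confirm both targets: the green stud on its collar on the big spine at about (0.640, 0.126), and the white button at about (0.521, -0.350). I'll move over the green stud at a safe height with the fingers shut.

Call:
jog_arm(plan="0 0 0 -2.9 -1.3 0 255;0 0 0 -2.9 -1.3 0 255;0 0 0 -2.9 -1.3 0 255;0 0 0 -2.9 -1.3 0 255;0 0 0 -2.9 -1.3 0 255;0 0 0 -2.9 -1.3 0 255;0 0 0 -2.9 -1.3 0 255;0 0 0 -2.9 -1.3 0 255;0 0 0 -2.9 -1.3 0 255;0 0 0 -2.9 -1.3 0 255")

```text
time_s: 2.18
position: [0.3882, 0.3314, 0.2315]
tool_rot: [[-0.967, 0.254, 0.0], [0.254, 0.967, 0.0], [-0.0, 0.0, -1.0]]
ft_force: [0.7, 0.5, -0.1]
grip_width: -0.0001
gripper_force: 0.0
```

Call:
jog_arm(plan="0 0 0 -2.9 -1.3 0 255;0 0 0 -2.9 -1.3 0 255;0 0 0 -2.9 -1.3 0 255;0 0 0 -2.9 -1.3 0 255;0 0 0 -2.9 -1.3 0 255;0 0 0 -2.9 -1.3 0 255;0 0 0 -2.9 -1.3 0 255;0 0 0 -2.9 -1.3 0 255;0 0 0 -2.0 -1.0 0 255;0 0 0 0 0 0 255")

```text
time_s: 3.02
position: [0.6045, 0.1551, 0.2303]
tool_rot: [[-0.966, 0.258, -0.0], [0.258, 0.966, -0.001], [-0.0, -0.001, -1.0]]
ft_force: [-0.6, 0.5, 0.3]
grip_width: 0.0002
gripper_force: 0.0
```

Call:
jog_arm(plan="0 0 0 -2.1 -0.95 0 255;0 0 0 -2.1 -0.95 0 255;0 0 0 0 0 2 255;0 0 0 0 0 2 255;0 0 0 0 0 2 255;0 0 0 0 0 0 255;0 0 0 0 0 0 255")

```text
time_s: 3.6
position: [0.6372, 0.1296, 0.1711]
tool_rot: [[-0.967, 0.254, -0.002], [0.254, 0.967, 0.0], [0.002, -0.0, -1.0]]
ft_force: [-0.4, -0.2, 0.5]
grip_width: 0.0002
gripper_force: 0.0
```

Run:
```python
from h import *
ims=[imaging.get_image(c)["pixels"][:,:,::-1] for c in("scene","top")]
cv2.imwrite("pics/n1.png",np.hstack([cv2.resize(ims[0][170:260,245:335],(400,400)),cv2.resize(ims[1][120:210,170:260],(400,400))]))
s=env.observe();print(s["time_s"],s["position"],s["ft_force"])
```

```text
3.7 [0.63812705 0.1296056  0.17299411] [ 0.09902344 -0.3321298   1.09326965]
```

View pics/n1.png

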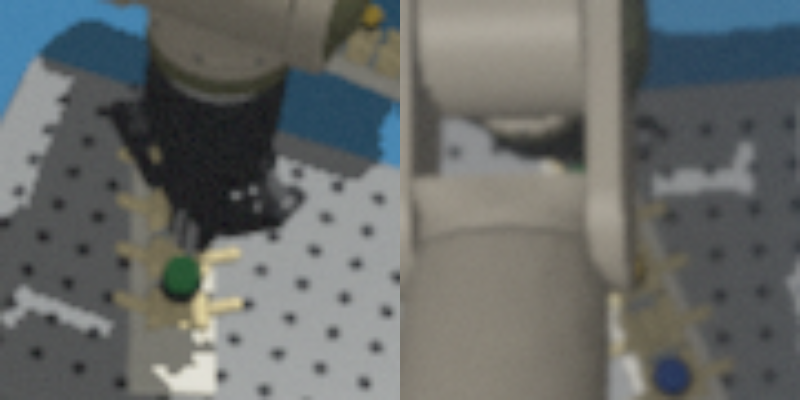

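Run:
```python
from h import *
im=imaging.get_image("scene");T=np.linalg.inv(im["world_from_camera"]);f=192/np.tan(np.radians(im["fov_y"])/2)
s=env.observe();p=np.array(s["position"]);R=np.array(s["tool_rot"]);print(s["time_s"],p,s["ft_force"])
for q in(p,p+R[:,0]*.011,p-R[:,0]*.011,p-R[:,2]*.03,np.array([.640,.126,.145])):
    c=T[:3,:3]@q+T[:3,3];u=c[:2]/c[2]*f+[im["cx"],im["cy"]];print(u.round(1),((u-[245,170])*400/90).round())
c=im["pixels"][200:245,260:315,::-1].astype(float)
cv2.imwrite("pics/n2.png",cv2.resize(np.clip(c*2.2,0,255).astype(np.uint8),None,fx=12,fy=12,interpolation=cv2.INTER_NEAREST))
```

```text
3.75 [0.63820895 0.12950678 0.17308467] [0.60737408 0.68670064 0.42098607]
[287.8 225.3] [190. 246.]
[290.3 222.7] [201. 234.]
[285.3 227.9] [179. 257.]
[288.7 218.8] [194. 217.]
[285.5 231.1] [180. 272.]
```

View pics/n2.png

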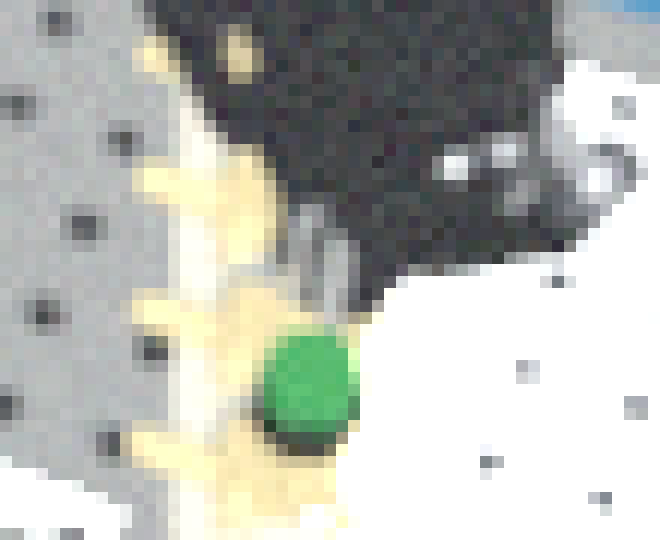

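Call:
jog_arm(plan="0 0 0 -0.28 -0.29 0 255;0 0 0 0 0 0.8 255;0 0 0 0 0 0.8 255;0 0 0 0 0 0.6 255;0 0 0 0 0 0 255;0 0 0 0 0 0 255")

```text
time_s: 4.25
position: [0.6395, 0.1257, 0.1487]
tool_rot: [[-0.967, 0.254, -0.001], [0.254, 0.967, -0.0], [0.001, -0.0, -1.0]]
ft_force: [-0.5, 0.6, -0.0]
grip_width: 0.0
gripper_force: 0.0
```

Call:
jog_arm(plan="0 0 0 0 0 0.2 255;0 0 0 0 0 0.2 255;0 0 0 0 0 0.2 255;0 0 0 0 0 0 255;0 0 0 0 0 0 255;0 0 0 0 0 0 255")

```text
time_s: 4.75
position: [0.6398, 0.1258, 0.1436]
tool_rot: [[-0.967, 0.254, 0.0], [0.254, 0.967, 0.0], [-0.0, 0.0, -1.0]]
ft_force: [0.3, 0.4, 1.4]
grip_width: -0.0002
gripper_force: 0.5
```

Call:
jog_arm(plan="0 0 0 0 0 0.2 255;0 0 0 0 0 0 255;0 0 0 0 0 0 255;0 0 0 0 0 0 255;0 0 0 0 0 0 255;0 0 0 0 0 0 255;0 0 0 0 0 0 255;0 0 0 0 0 0 255")

```text
time_s: 5.42
position: [0.6398, 0.1257, 0.1414]
tool_rot: [[-0.967, 0.254, 0.0], [0.254, 0.967, 0.0], [-0.0, 0.0, -1.0]]
ft_force: [0.4, 0.6, 2.4]
grip_width: -0.0001
gripper_force: 1.2
```

Call:
jog_arm(plan="0 0 0 0 0 0 255;0 0 0 0 0 0 255;0 0 0 0 0 0 255;0 0 0 0 0 0 255;0 0 0 0 0 0 255;0 0 0 0 0 0 255;0 0 0 0 0 0 255;0 0 0 0 0 0 255")

```text
time_s: 6.08
position: [0.6398, 0.1257, 0.1414]
tool_rot: [[-0.967, 0.254, 0.0], [0.254, 0.967, -0.0], [-0.0, 0.0, -1.0]]
ft_force: [2.0, 0.9, 2.3]
grip_width: -0.0001
gripper_force: 1.3
```

Run:
```python
from h import *
F=[]
for i in range(4):
    im=imaging.get_image("scene");s=env.observe();F.append(s["ft_force"])
print(np.mean(F,0),s["position"])
cv2.imwrite("pics/n3.png",cv2.resize(np.clip(im["pixels"][205:250,260:315,::-1]*2.0,0,255).astype(np.uint8),None,fx=12,fy=12,interpolation=cv2.INTER_NEAREST))
```

```text
[2.01799368 0.22313171 2.78617378] [0.63973634 0.12572173 0.14133959]
```

View pics/n3.png

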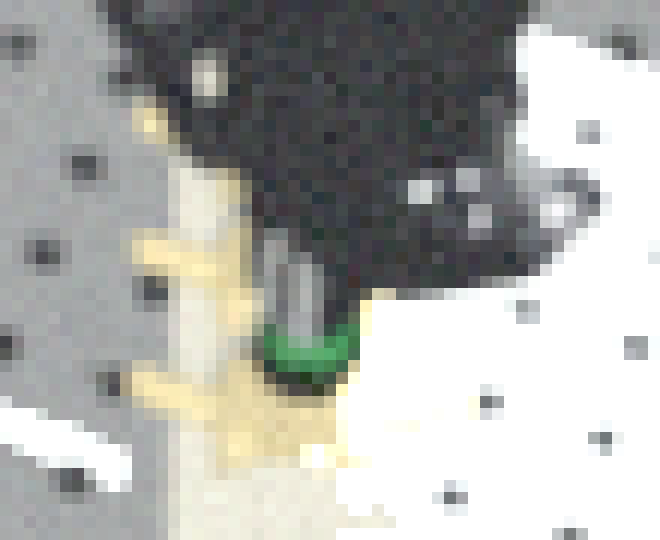

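The picture shows the fingertips resting centred on the green stud at crop (305,345). The reading is about 2.5 N, so roughly 3.5 mm of travel, held for over a second. Next I'll lift off and move to the white button.

Call:
jog_arm(plan="0 0 0 0 0 -1.5 255;0 0 0 0 0 -2.5 255;0 0 0 0 0 -2.5 255;0 0 0 0 0 -2.5 255;0 0 0 0 -2 0 255;0 0 0 0 -3 0 255;0 0 0 0 -3 0 255;0 0 0 0 -3 0 255;0 0 0 0 -3 0 255;0 0 0 0 -3 0 255")

```text
time_s: 7.12
position: [0.5953, -0.0399, 0.2307]
tool_rot: [[-0.967, 0.254, -0.002], [0.254, 0.967, 0.0], [0.002, -0.0, -1.0]]
ft_force: [0.9, -0.6, -0.0]
grip_width: 0.0
gripper_force: 0.0
```

Call:
jog_arm(plan="0 0 0 0 -3 0 255;0 0 0 0 -3 0 255;0 0 0 0 -3 0 255;0 0 0 0 -3 0 255;0 0 0 0 -3 0 255;0 0 0 0 -3 0 255;0 0 0 0 -3 0 255;0 0 0 0 -3 0 255;0 0 0 0 -3 0 255;0 0 0 0 0 0 255")

```text
time_s: 7.95
position: [0.526, -0.3042, 0.2301]
tool_rot: [[-0.966, 0.259, -0.003], [0.259, 0.966, 0.0], [0.003, -0.0, -1.0]]
ft_force: [-0.5, 0.3, -0.7]
grip_width: -0.0003
gripper_force: 0.0
```

Call:
jog_arm(plan="0 0 0 -0.35 -2.3 0 255;0 0 0 -0.35 -2.3 0 255;0 0 0 0 0 3 255;0 0 0 0 0 3 255;0 0 0 0 0 3 255;0 0 0 0 0 3 255;0 0 0 0 0 3 255;0 0 0 0 0 1 255;0 0 0 0 0 0 255;0 0 0 0 0 0 255")

```text
time_s: 8.78
position: [0.5233, -0.3461, 0.0721]
tool_rot: [[-0.967, 0.254, 0.0], [0.254, 0.967, -0.0], [-0.0, -0.0, -1.0]]
ft_force: [-0.7, 0.8, 0.9]
grip_width: -0.0001
gripper_force: 0.0
```

Run:
```python
from h import *
im=imaging.get_image("scene");s=env.observe();p=np.array(s["position"]);print(s["time_s"],p,s["ft_force"])
T=np.linalg.inv(im["world_from_camera"]);f=192/np.tan(np.radians(im["fov_y"])/2)
for q in(p,np.array([.521,-.350,.047])):
    c=T[:3,:3]@q+T[:3,3];u=c[:2]/c[2]*f+[im["cx"],im["cy"]];print(((u-[140,145])*12).round())
cv2.imwrite("pics/n4.png",cv2.resize(np.clip(im["pixels"][145:195,140:200,::-1]*1.6,0,255).astype(np.uint8),None,fx=12,fy=12,interpolation=cv2.INTER_NEAREST))
```

```text
8.8333 [ 0.52369204 -0.34647102  0.07300947] [-0.0167766   0.05575865  0.48080218]
[296. 222.]
[304. 274.]
```

View pics/n4.png

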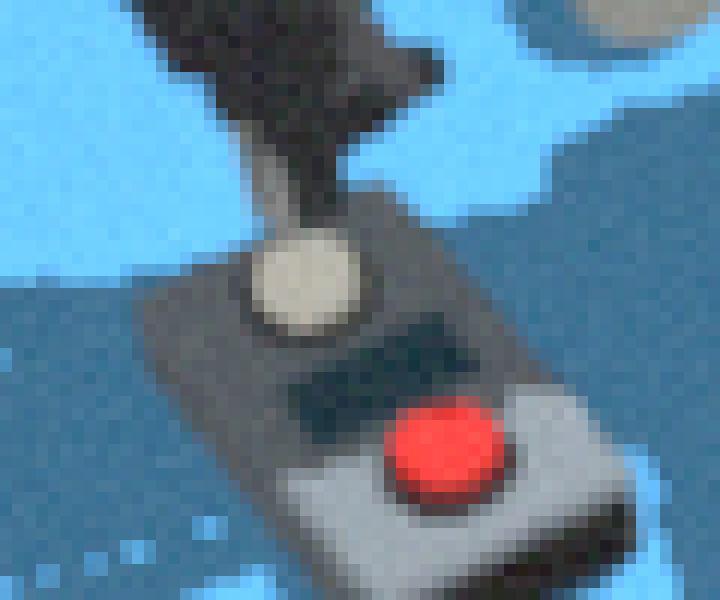

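The picture shows the white button at crop (307,282), with the fingertips just above and behind it at (300,220), as projected. I'll make a small correction and press.

Call:
jog_arm(plan="0 0 0 0.1 -0.35 0 255;0 0 0 0 0 1 255;0 0 0 0 0 1 255;0 0 0 0 0 0.3 255;0 0 0 0 0 0.3 255;0 0 0 0 0 0.2 255;0 0 0 0 0 0 255;0 0 0 0 0 0 255")

```text
time_s: 9.5
position: [0.5211, -0.3492, 0.0435]
tool_rot: [[-0.967, 0.254, -0.0], [0.254, 0.967, 0.0], [0.0, 0.0, -1.0]]
ft_force: [-1.7, 0.8, 2.8]
grip_width: -0.0001
gripper_force: 1.4
```

Call:
jog_arm(plan="0 0 0 0 0 0.15 255;0 0 0 0 0 0.1 255;0 0 0 0 0 0 255;0 0 0 0 0 0 255;0 0 0 0 0 0 255;0 0 0 0 0 0 255")

```text
time_s: 10.0
position: [0.5214, -0.3494, 0.0411]
tool_rot: [[-0.967, 0.254, 0.001], [0.254, 0.967, -0.0], [-0.001, -0.0, -1.0]]
ft_force: [-1.2, 1.2, 4.8]
grip_width: 0.0001
gripper_force: 2.7
```

Call:
jog_arm(plan="0 0 0 0 0 0.07 255;0 0 0 0 0 0 255;0 0 0 0 0 0 255;0 0 0 0 0 0 255")

```text
time_s: 10.33
position: [0.5214, -0.3494, 0.041]
tool_rot: [[-0.967, 0.254, 0.001], [0.254, 0.967, -0.001], [-0.001, -0.001, -1.0]]
ft_force: [-2.3, 2.5, 10.0]
grip_width: -0.0005
gripper_force: 5.1
```

The force rose to 10 N with no further travel, so the button is bottomed. I'll withdraw.

Call:
jog_arm(plan="0 0 0 0 0 -1.5 255;0 0 0 0 0 -2.5 255;0 0 0 0 0 -3 255;0 0 0 0 0 -3 255;0 0 0 0 0 -3 255;0 0 0 0 0 -3 255;0 0 0 0 0 -3 255;0 0 0 0 0 0 255;0 0 0 0 0 0 255;0 0 0 0 0 0 255")

```text
time_s: 11.17
position: [0.521, -0.3491, 0.2288]
tool_rot: [[-0.967, 0.254, -0.001], [0.254, 0.967, 0.001], [0.002, 0.001, -1.0]]
ft_force: [0.6, -0.7, -0.3]
grip_width: 0.0003
gripper_force: 0.0
```

```bash
python3 -c "
from m import *; run('pics/end.png'); s=env.observe(); print(s['position'],s['ft_force'])" | grep -v few
```

```text
scene g 50 44 px 285.3 231.6 plane [0.6402 0.1261 0.145 ] depthmed [0.6418 0.1265 0.1471]
scene y 42 39 px 285.4 209.0 plane [0.571  0.0963 0.145 ] depthmed [0.5726 0.0967 0.1472]
scene b 45 41 px 285.6 187.9 plane [0.4996 0.0673 0.145 ] depthmed [0.5014 0.0685 0.147 ]
scene r 65 65 px 176.8 182.2 plane [ 0.5573 -0.2826  0.047 ] depthmed [ 0.5585 -0.2816  0.0495]
top g 16 16 px 210.2 155.8 plane [0.6391 0.1257 0.145 ] depthmed [0.6387 0.1262 0.1433]
top r 71 68 px 348.4 187.1 plane [ 0.5583 -0.2809  0.047 ] depthmed [ 0.5588 -0.2807  0.0453]
[ 0.52086928 -0.34896201  0.22833334] [-0.16193304 -0.80159405 -0.58970588]
```

Nothing has shifted and the arm is clear, so I'm handing the job in.

```bash
python3 -c "
from rig import job; print(job.close_job())"
```

```text
the job is handed in; nothing more can be done
None
```

The job is handed in, though the hand-in returned no verdict: I touched the green stud about 3.5 mm down for over a second, then pressed the white button to its stop, and withdrew with the spine and handset unmoved in the last pictures.

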